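Load the last lemon, snap the clamshell shut and keep the snap pressed

ROBOT

A 6-joint arm with a two-finger parallel gripper is mounted at the origin on the work surface. World frame = base frame: x ahead of the robot, y to its left, z up, the work surface at z = 0. Lengths are in m, angles in rad, forces in N, time in s.
With the tool pointing down it reaches from about 0.25 to 0.725 m from the base axis. Payload 4 kg.
Tool frame: the origin (TCP) lies on the centre line of the jaws, within the pads' length; the fingertips stand 17 mm ahead of it and the grasp point (between the pads) lies 2 mm behind it (nose_length is the distance from the TCP to the fingertips, in m); z points along the fingers, y is the direction in which the jaws open and shut (so a half turn about z gives the same grasp; the last joint's range is limited). The gripper opens to 85 mm and grips with 20 to 120 N. Pads are 22 mm wide; open, the fingers measure 114 mm over their backs; the gripper's body (76 mm by 85 mm) begins 54 mm behind the grasp point. The pads swing forward as they close: fully open they stand 13 mm farther back than shut.
Start: joints at [-1.208, 0.241, 0.005, 1.335, 0, 1.571], TCP at [0.177, -0.467, 0.248] pointing down, gripper open.
Joint ranges: [-2.72, 2.72], [-1.05, 1.87], [-1.09, 1.28], [-1.99, 2.15], [-1.42, 1.44], [-3.14, 3.14]. Speed limits (rad/s): [2.79, 2.79, 3.14, 3.14, 3.14, 3.14].

INTERFACE

Orientations are given as a rotation vector (axis times angle).
In Python, from station import read_state, snapshot, camera_params, sign_off, spot_in, masks_of, nose_length gives the robot as it stands.
- The arm moves only by the tool move_arm, never from a script. Its argument "targets" is a list that holds one entry, the list of rows, each a list of 5 numbers: the finger opening in m, from 0 to 0.0854, then the shift along the tool's x, y, z in m, then the turn about the tool's z in rad. A call has 1 to 8 rows; each row is the pose to reach, as a shift and turn from the pose measured when the call began, along the tool's axes at that moment; what a row does not reach only later rows make up. A row lasts 1/10 s, in which the tool goes at most 50 mm and 8.59 degrees, less where a joint would pass 70% of its speed; a pose out of reach is approached as far as the arm can. A call with a gripper value outside its range is refused whole. The fingers move at their own pace and stop on an object; the grip force is fixed at half the most. Time passes only in rows, so rows that repeat a pose let the fingers close. It gives the time, the measured TCP pose, the force and the opening at its end, in the units of the state.
- read_state(): the state, without advancing time (a new reading comes with each control period).
- snapshot(name): name is "side" or "top" or "wrist"; returns the picture (384x512x3 uint8, red, green, blue); there is no depth.
- camera_params(name): a dict with "vfov" (degrees; the focal length in pixels is half the picture's height over the tangent of half this angle, whatever the lens; pixels are square), "cx", "cy" (the principal point, pixels), "view" (4x4, takes a point from world to camera coordinates). Camera axes: x right, y down, z forward; pixel columns grow to the right and rows downward; lengths in m; the calibration is good to about 2 mm. A picture is of the moment at which its call begins: read the wrist's pose just before it. camera_params takes no time and is no camera call; for the wrist camera it gives the pose at the moment of the call.
- sign_off(): hands the job in, once; it reports no verdict.
Trained networks look in the newest picture that a camera, given by its name, has taken for a name from the list of things; names that differ only in an ending like _2 or _b are one class to them, and where a whole thing is asked for, a point or a joint stands for the part that bears it (a point fixed in the world has none). Each returns a list of dicts, best first, with "p" (0 to 1); they miss things now and then, are a little off and sometimes report something else, mostly with a low value. They report only what shows in the picture. A call takes as long as a camera call. They do not tell look-alikes from the thing itself.
- spot_in(camera, target): "position" ([column, row] in pixels, amid what is visible of it).
- masks_of(camera, target): "mask" (384x512 bool, what is visible of it) and "position" ([column, row] in pixels, amid what is visible of it).
The state is a dict: "time_s": time; "joint_positions": joint angles; "qvel": joint speeds; "joint_torque": joint torques, N m; "ee_pos": TCP position; "tcp_rot": TCP orientation; "contact_force": force on the tool from outside, world axes, zero at the start; "torque": the same for the moment, N m; "grip_width": finger opening in m.
Only numpy, scipy, OpenCV 4.12 (cv2) and the standard library are available. Lean on these libraries where they do the work, as an engineer would, in place of code of your own. Each camera call takes 0.05 s, during which the arm holds its last target. There are 200 camera calls.

TASK

Finish the two-lemon pack: take the lemon (the long fruit with pointed ends, not the round ones) out of the blue fruit tray and set it down gently, without dropping it, lengthwise in the empty half of the open clamshell, beside and in line with the lemon already there. Then fold the clear lid over and press its snap button down onto the stud until it clicks and the front tab is fully home. Keep pressing on the button after the click: finish while still holding it down with firm pressure on the button itself, and leave everything else on the table where it is.

Things in the scene. Friction and masses are not known exactly. Their poses are not given: they have to be found in the camera images.
- lemon: the lemon to pack: 76 mm long between its pointed ends, 56 mm in diameter (full over the middle 16 mm), about 0.11 kg. Origin at its centre; its y axis is its long axis (either way round). It lies level in one of the fruit tray's three cells, long axis along the tray's y, centre 28 mm above the tray's floor
- fruit_tray: fixed blue moulded tray, 150 (x) by 316 (y) mm, floor 4 mm thick, rim 12 mm high; three cells in a row at y = -100, 0, +100 mm, each framed by round ribs 8 mm thick, tops 12 mm above the table, centre lines at x = +-22 mm and 32 mm either side of the cell's centre in y. Origin under its centre, on the table
- pack: fixed: open clear clamshell in its white nest (190 by 236 mm, 32 mm high). Origin under the clamshell's centre, on the table; x from the front (snap tab, robot's side) to the hinge, y along the hinge. Tray inside: floor 6 mm and flange 34 mm above the table, 102 mm wide in x (108 at the rim), 184 long in y; two 8 mm thick ribs along y at x = +-22 mm, tops 14 mm above the table, cradle the fruit
- bay (a point): where the lemon's centre belongs: middle of the empty half, at x = 0, y = -43 mm of the pack, 34 mm above the table (28 above the tray's floor); axes as the pack's, the lemon lies along y. The other half, at y = +43 mm, is filled
- stud (a point): top of the stud, on the middle of the pack's front tab (x = -80 mm, y = 0 of the pack), 44 mm above the table; axes as the pack's
- lid_hinge (a point): middle of the lid's hinge line, which runs along the pack's y at x = +64 mm, 34.5 mm above the table; axes as the pack's
- lid (a joint): angle of the clear lid, rad: 0 shut; 1.5 to 1.75 at the start (upright, leaning away from the robot), stop at 1.95; 0.065 with the button resting on the stud. About 50 g, stiff hinge: stays where left when open, sinks by itself below about 0.55. Dome 110 by 186 mm, 41 deep, top 75 mm above the table when shut, bulging away from the robot when open. Front tab 36 mm wide, ends 160 mm from the hinge
- snap_cap: snap button on the lid's front tab: clear cylinder, 19 mm diameter, 144 mm from the hinge, 15 mm clear of the dome. Origin on its axis at the flange, z the lid's outward normal; flat top 12.5 mm above it: 49 mm above the table when snapped, 58 when resting on the stud. Pressed, it resists up to about 9 N for 4 mm, gives with a click (force drops to nothing), stops hard 9 mm down and stays shut
- packed_lemon: the lemon already in the clamshell, same size and axes, loose; it stays in its half
- citrus_a: round citrus, 56 mm sphere, same skin as the lemon, in another cell of the fruit tray; origin at its centre; leave it
- citrus_b: a second such round citrus in the remaining cell; leave it
- done_pack: loose shut clamshell with two lemons, 126 by 204 by 74 mm, origin under its centre; bystander
- label_roll: roll of blank labels lying flat, 76 mm in diameter, 30 mm high, origin under its centre; bystander
- spray_bottle: white spray bottle with blue head, 74 mm in diameter, 202 mm high, origin under its centre; bystander
- tape_dispenser: grey desk tape dispenser, 150 by 62 by 88 mm, origin under its centre; bystander
- size_ring: steel fruit sizing ring with a white handle lying flat on the table, ring 73 mm over all, 157 mm long in all, 12 mm high; origin under the ring's centre, handle along its -x; bystander
Mind the look-alikes: they are no part of the job. Leave any green or purple look-alike of the lemon alone.

How it is judged:
On the way, in this order (a step that is already met when the one before it is completed fails the run):
1. the lemon lies in the empty half of the clamshell, let go and at rest, the lid still open (x of lemon in the frame of pack between -0.015 and 0.015 m and y of lemon in the frame of pack between -0.061 and -0.025 m and z of lemon in the frame of pack below 0.044 m and angle between the y axis of lemon and the y axis of pack, either way round below 0.4 rad and contact force between the fingers and lemon below 0.05 N and linear speed of lemon below 0.05 m/s and value of joint lid above 0.5 rad), for 0.2 s.
2. the lid is shut and its button has snapped over the stud while being pressed (value of joint lid below 0.015 rad and contact force between the fingers and snap_cap above 2 N), for 0.2 s.
At the end, for the whole second after the job is handed in: the robot still presses on the snap button with more than 3 N, the lid is snapped fully shut (joint below 0.015 rad), and both lemons lie in their own halves of the clamshell, lengthwise (within 0.4 rad), centres within 15 mm across and 18 mm along of their places and below 44 mm (x of lemon in the frame of pack between -0.015 and 0.015 m and y of lemon in the frame of pack between -0.061 and -0.025 m and z of each of lemon, packed_lemon in the frame of pack below 0.044 m and angle between the y axis of each of lemon, packed_lemon and the y axis of pack, either way round below 0.4 rad and x of packed_lemon in the frame of pack between -0.015 and 0.015 m and y of packed_lemon in the frame of pack between 0.025 and 0.061 m and value of joint lid below 0.015 rad and contact force between the fingers and snap_cap above 3 N); the arm keeps its last pose, push and grip.
It fails at once if the lemon is dropped or thrown: it moves faster than 0.8 m/s while not held (a fall of more than about 30 mm) (contact force between the fingers and lemon below 0.05 N and linear speed of lemon above 0.8 m/s).
It fails at once if a round citrus or a bystander is pushed more than 40 mm from its place (distance of any of citrus_a, citrus_b, done_pack, label_roll, spray_bottle, tape_dispenser, size_ring from where it was at the start of the episode above 0.04 m).
It also fails if it takes over 67 s, if anything falls off the work surface, if the arm or the gripper's body presses on something with over 40 N, if the wrist force passes 120 N, or if a joint passes its speed limit or range.

## Working session

There is one attempt and no reset: what is moved stays moved. The work goes in short steps, Python scripts to look and compute and a tool call to move; the robot and the scene stay as the last step left them, time stands still between calls to the robot, and variables do not carry over. Pictures are saved under pics/ and viewed, about 8 in all and at most 12, crops included, and the job is handed in when it is done.

Besides the shell and the picture viewer there is one more tool, called in YAML: its name, and indented under it one key for each argument. move_arm: Moves the arm, as the interface text tells. Its arguments: {"type":"object","properties":{"targets":{"type":"array","items":{"type":"array","items":{"type":"array","items":{"type":"number"}}}}},"required":["targets"]}

```bash
mkdir -p pics; ls; python3 - <<'E'
from station import *
import cv2,numpy as np
s=read_state();print(s)
a=snapshot("top");b=snapshot("side")
print({k:camera_params(k) for k in("top","side","wrist")}, nose_length)
cv2.imwrite("pics/a.png",a[...,::-1]);cv2.imwrite("pics/b.png",b[...,::-1])
for c in("top","side"):
  for t in("lemon","fruit_tray","pack","citrus_a","lid","snap_cap","stud","packed_lemon"):
    print(c,t,[(np.round(d["position"]),round(d["p"],2)) for d in spot_in(c,t)][:4])
E
```

```text
pics
{'time_s': 0.0, 'joint_positions': array([-1.20800804e+00,  2.41433469e-01,  3.71290551e-03,  1.33519241e+00,
        1.42953040e-05,  1.57079791e+00]), 'qvel': array([-0.0016134 ,  0.0008187 , -0.00060706,  0.00085071, -0.00165437,
       -0.00150395]), 'joint_torque': array([ 8.84389174e-04, -3.72318435e+01,  2.52407616e+01,  1.71011867e-02,
        1.83558959e-04,  2.87619528e-07]), 'ee_pos': array([ 0.17723241, -0.46689388,  0.24739836]), 'tcp_rot': array([-3.08799910e+00, -5.66367975e-01,  5.77335285e-04]), 'contact_force': array([-0.66249218,  0.00742569,  0.09032899]), 'torque': array([ 0.00817318, -0.00575435,  0.02776598]), 'grip_width': 0.08546322231689361}
{'top': {'vfov': 54.269304303534945, 'cx': 255.0876662677791, 'cy': 196.66221692855052, 'view': array([[ 0.02235633, -0.99967273, -0.01243487, -0.02935671],
       [-0.99824724, -0.02163927, -0.05508348,  0.52528256],
       [ 0.05479637,  0.01364454, -0.99840432,  1.03690041],
       [ 0.        ,  0.        ,  0.        ,  1.        ]])}, 'side': {'vfov': 48.9570189997153, 'cx': 253.29428358877607, 'cy': 188.27687
[... 994 characters left out ...]
array([222., 212.]), 0.3)]
top snap_cap [(array([322., 196.]), 0.21)]
top stud [(array([323., 197.]), 0.85)]
top packed_lemon [(array([303., 200.]), 0.69), (array([366., 150.]), 0.38)]
side lemon [(array([270., 310.]), 0.94), (array([279., 274.]), 0.91), (array([167., 229.]), 0.73), (array([249., 228.]), 0.6)]
side fruit_tray [(array([220., 255.]), 0.79), (array([196., 268.]), 0.73)]
side pack [(array([283., 174.]), 0.85)]
side citrus_a [(array([227., 246.]), 0.74), (array([201., 268.]), 0.72), (array([292., 128.]), 0.43)]
side lid [(array([270., 152.]), 0.71), (array([282., 171.]), 0.26)]
side snap_cap []
side stud [(array([279., 173.]), 0.7)]
side packed_lemon [(array([279., 183.]), 0.51)]
```

```bash
python3 - <<'E'
import cv2
a=cv2.imread("pics/a.png");cv2.imwrite("pics/a2.png",cv2.resize(a[100:325,100:400],None,fx=2.66,fy=2.66,interpolation=cv2.INTER_CUBIC))
E
```

```text
(no output)
```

View pics/a2.png

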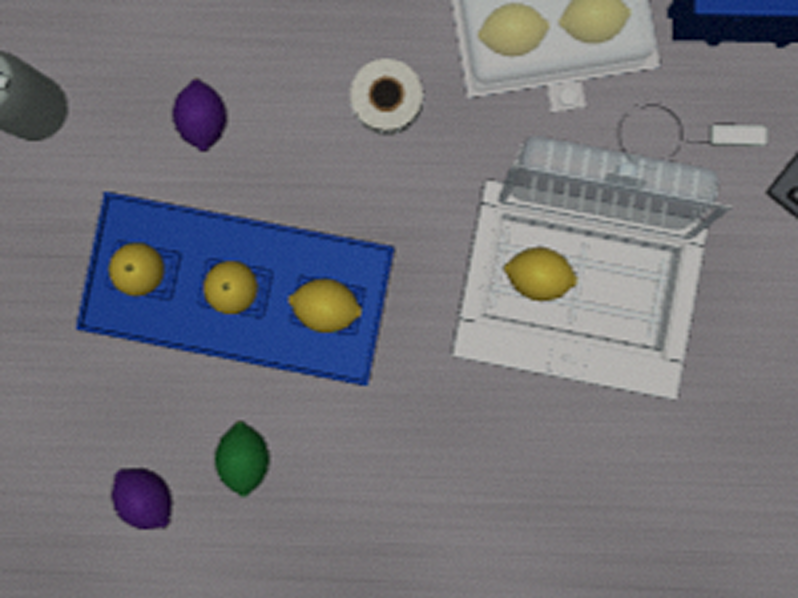

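View pics/b.png

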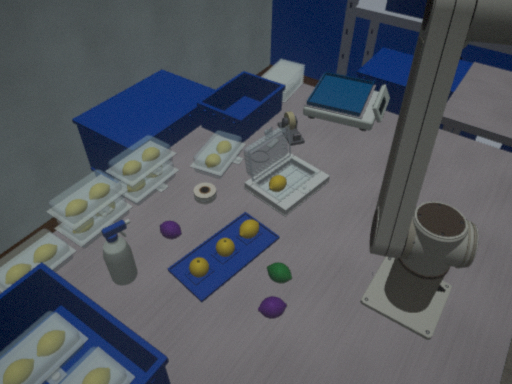

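The top crop shows the true lemon in the tray's right cell (crop 325,305). The round citrus are in the other two cells. The pack's empty half is on the right (-y), with the lid upright behind it. The purple and green lemons are decoys, and the side view agrees.

```bash
cat > h.py <<'E'
import numpy as np,cv2
from station import *
def K(P):
    f=192/np.tan(np.radians(P["vfov"]/2));return f,P["cx"],P["cy"]
def ray(P,px,z):
    f,cx,cy=K(P);V=P["view"];d=V[:3,:3].T@np.array([(px[0]-cx)/f,(px[1]-cy)/f,1]);o=-V[:3,:3].T@V[:3,3]
    return o+d*(z-o[2])/d[2]
def proj(P,X):
    f,cx,cy=K(P);c=P["view"]@np.append(X,1);return np.array([f*c[0]/c[2]+cx,f*c[1]/c[2]+cy])
def axes(xy,deg):
    # shift in the present tool axes for a world displacement
    pass
E
python3 - <<'E'
from h import *
P=camera_params("top")
c=lambda u,v:(u/2.66+100,v/2.66+100)
for n,z,q in(("tray",.012,[(105,193),(393,247),(370,383),(78,328)]),("nest",.032,[(485,182),(707,226),(678,398),(453,355)])):
    w=np.array([ray(P,c(*p),z)[:2] for p in q]);r=cv2.minAreaRect((w*1000).astype(np.float32))
    e=w[1]-w[0];g=w[2]-w[3]
    print(n,w.round(3).tolist(),w.mean(0),np.linalg.norm(np.diff(w,axis=0),axis=1),[np.degrees(np.arctan2(k[1],k[0]))+90 for k in(e,g)],r)
snapshot("top")
for t,z in(("lemon",.032),("packed_lemon",.034),("stud",.044),("citrus_a",.032)):
    for d in masks_of("top",t)[:4]:
        m=d["mask"];ys,xs=np.nonzero(m);mo=cv2.moments(m.astype(np.uint8),True)
        a=.5*np.arctan2(2*mo["mu11"],mo["mu20"]-mo["mu02"])
        cxy=np.array([mo["m10"],mo["m01"]])/mo["m00"]
        p0=ray(P,cxy,z);p1=ray(P,cxy+10*np.array([np.cos(a),np.sin(a)]),z)-p0
        print(t,round(d["p"],2),cxy.round(1),m.sum(),p0.round(4),"yaw",np.degrees(np.arctan2(p1[1],p1[0]))+90)
P=camera_params("wrist");print("cam pos",-P["view"][:3,:3].T@P["view"][:3,3])
E
```

```text
tray [[0.587, 0.311], [0.536, 0.003], [0.393, 0.024], [0.443, 0.334]] [0.48979893 0.16815233] [0.31229721 0.14513037 0.31440498] [np.float64(-9.399660112370782), np.float64(-9.27002862234393)] ((489.8883056640625, 167.6036376953125), (314.8995056152344, 145.81358337402344), 80.72996520996094)
nest [[0.605, -0.092], [0.564, -0.322], [0.386, -0.293], [0.425, -0.062]] [ 0.49479144 -0.19229781] [0.23400075 0.17990986 0.23469802] [np.float64(-10.099528631161135), np.float64(-9.476835698735286)] ((495.38922119140625, -192.5778350830078), (235.0804443359375, 182.44961547851562), 80.52316284179688)
lemon 0.94 [190.7 271.9] 386 [0.315  0.1533 0.032 ] yaw -86.8326809506616
lemon 0.73 [153.2 287.5] 406 [0.2704 0.2548 0.032 ] yaw -42.184503371551614
lemon 0.66 [174.7 142.6] 377 [0.671  0.2096 0.032 ] yaw -82.33652543029186
packed_lemon 0.73 [303.4 202.5] 448 [ 0.5114 -0.1512  0.034 ] yaw -15.583834360003152
stud 0.6 [321.8 199.3] 7051 [ 0.5208 -0.1997  0.044 ] yaw 48.85743193088601
citrus_a 0.78 [186.6 207.4] 325 [0.4911 0.1704 0.032 ] yaw -31.448040512434673
citrus_a 0.73 [321.8 199.4] 7077 [ 0.5213 -0.2018  0.032 ] yaw 47.37856746209663
citrus_a 0.6 [101.4 134. ] 1174 [0.691  0.4159 0.032 ] yaw -26.093720926758152
citrus_a 0.53 [151.1 200.5] 343 [0.5081 0.2693 0.032 ] yaw -11.929062144227387
cam pos [ 0.24710892 -0.44213358  0.37301843]
```

move_arm:
  targets:
    - [[0.085,0.041,-0.0215,-0.0025,-0.13],[0.085,0.081,-0.043,-0.005,-0.26],[0.085,0.122,-0.0645,-0.0075,-0.39],[0.085,0.163,-0.086,-0.01,-0.52],[0.085,0.203,-0.108,-0.0125,-0.65],[0.085,0.244,-0.1295,-0.015,-0.78],[0.085,0.285,-0.151,-0.0175,-0.91],[0.085,0.3255,-0.1727,-0.02,-1.044]]

```text
time_s: 1.95
ee_pos: [0.4215, -0.1889, 0.2687]
tcp_rot: [2.39, 2.038, 0.0]
contact_force: [1.0, -0.8, -0.0]
grip_width: 0.0851
```

```bash
python3 - <<'E'
from h import *
s=read_state();print(s["time_s"],s["ee_pos"],s["tcp_rot"],s["qvel"].round(2))
P=camera_params("wrist");w=snapshot("wrist");np.save("w1.npy",P["view"])
cv2.imwrite("pics/w1.png",w[...,::-1])
cv2.imwrite("pics/w1b.png",cv2.resize(w[...,::-1],(800,600),interpolation=cv2.INTER_CUBIC))
for t in("lemon","packed_lemon","snap_cap","stud","pack"): print(t,[(np.round(d["position"]),round(d["p"],2)) for d in spot_in("wrist",t)][:3])
E
```

```text
1.95 [ 0.4215231  -0.18888649  0.26866247] [2.38973832e+00 2.03810146e+00 3.99373064e-04] [ 0.97  0.22  0.33  0.1  -0.   -0.36]
lemon []
packed_lemon [(array([323., 121.]), 0.78), (array([371., 156.]), 0.37)]
snap_cap [(array([487., 190.]), 0.36)]
stud [(array([374., 153.]), 0.88)]
pack [(array([371., 153.]), 0.73), (array([486., 190.]), 0.22)]
```

View pics/w1b.png

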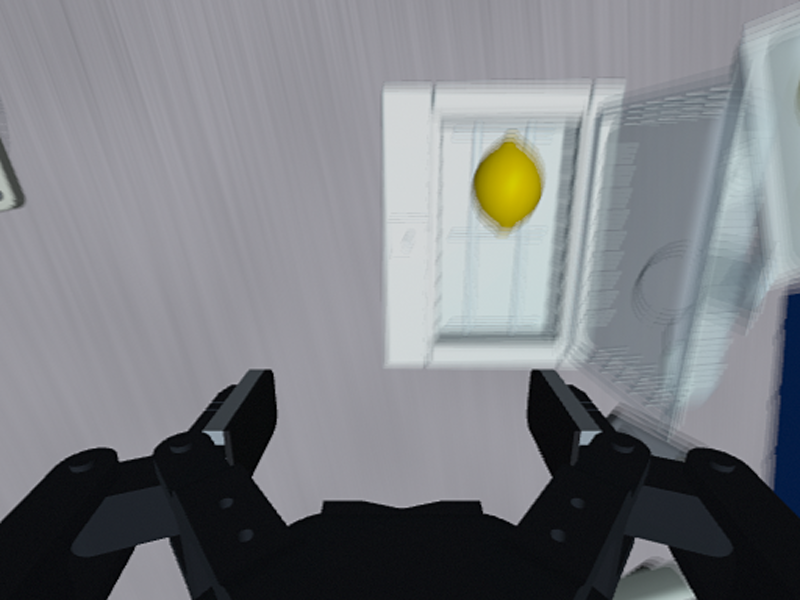

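Blurred: the arm was still moving. The pack appears at about (505,225) in the enlarged view. I'll settle and measure again.

move_arm:
  targets:
    - [[0.085,0,0,0,0],[0.085,0,0,0,0],[0.085,0,0,0,0]]

```text
time_s: 2.55
ee_pos: [0.4193, -0.1918, 0.2682]
tcp_rot: [-2.399, -2.027, 0.001]
contact_force: [0.9, 0.1, -0.5]
grip_width: 0.0853
```

```bash
python3 - <<'E'
from h import *
s=read_state();print(s["time_s"],s["ee_pos"],s["tcp_rot"],s["qvel"].round(2))
P=camera_params("wrist");w=snapshot("wrist")
cv2.imwrite("pics/w2.png",w[...,::-1])
# overlay model pack pose for check
o=np.array([.4948,-.1923]);a=np.radians(-9.6);R=np.array([[np.cos(a),-np.sin(a)],[np.sin(a),np.cos(a)]])
W=lambda x,y,z:np.append(o+R@[x,y],z)
im=w[...,::-1].copy();im=cv2.resize(im,(800,600),interpolation=cv2.INTER_CUBIC);k=800/512
def poly(pts,col):cv2.polylines(im,[np.int32([proj(P,W(*p))*k for p in pts])],True,col,1)
poly([(-95,-118,32),(95,-118,32),(95,118,32),(-95,118,32)] and [(sx*.095,sy*.118,.032) for sx,sy in((-1,-1),(1,-1),(1,1),(-1,1))],(0,0,255))
poly([(sx*.054,sy*.092,.034) for sx,sy in((-1,-1),(1,-1),(1,1),(-1,1))],(0,160,0))
for p in((-.08,0,.044),(0,.043,.034),(0,-.043,.034)):cv2.circle(im,tuple(np.int32(proj(P,W(*p))*k)),4,(255,0,0),1)
cv2.imwrite("pics/w2b.png",im)
E
```

```text
2.55 [ 0.41930132 -0.19182144  0.26820807] [-2.39936628e+00 -2.02748646e+00  1.01672446e-03] [ 0.01  0.    0.   -0.    0.    0.  ]
```

View pics/w2b.png

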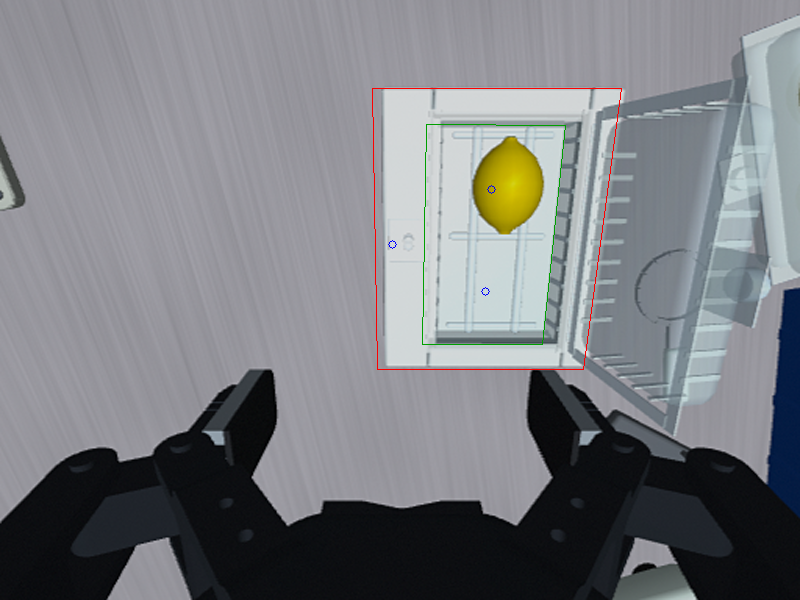

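The overlay sits about 10 mm short in x. The stud is at (408,242), the ribs cross at about (470,237) and (519,237), and the nest's front corners are at (384,89) and (387,367). I'll refit the pack pose to these.

```bash
python3 - <<'E'
from h import *
from scipy.optimize import least_squares
P=camera_params("wrist");T=camera_params("top");k=512/800
obs=[((408,242),(-.08,0,.044)),((470,237),(-.022,0,.014)),((519,237),(.022,0,.014)),((384,89),(-.095,.118,.032)),((387,367),(-.095,-.118,.032))]
def W(p,X):
    c,s=np.cos(p[2]),np.sin(p[2]);return np.array([p[0]+c*X[0]-s*X[1],p[1]+s*X[0]+c*X[1],X[2]])
f=lambda p:np.concatenate([proj(P,W(p,X))-np.array(q)*k for q,X in obs])
for sel in (obs,obs[:3]+obs[3:]):
    r=least_squares(f,[.5,-.19,-.16],loss="soft_l1");print(r.x.round(4),np.degrees(r.x[2]),(f(r.x)/k).round(1))
for q,z in(((408,242),.044),((508,187),.034),((384,89),.032),((387,367),.032),((494.5,237),.014)):print(q,ray(P,np.array(q)*k,z).round(4))
# same pose in top picture
print("top proj", [proj(T,W(r.x,X)).round(1) for q,X in obs], proj(T,W(r.x,(0,.043,.034))))
E
```

```text
[ 0.5042 -0.1921 -0.1649] -9.445241068946961 [-3.8  0.9 -0.2  0.1  0.7 -0.   0.5 -2.3  0.7  1.1]
[ 0.5042 -0.1921 -0.1649] -9.445241068946961 [-3.8  0.9 -0.2  0.1  0.7 -0.   0.5 -2.3  0.7  1.1]
(408, 242) [ 0.4285 -0.1788  0.044 ]
(508, 187) [ 0.5152 -0.1497  0.034 ]
(384, 89) [ 0.4292 -0.0616  0.032 ]
(387, 367) [ 0.3906 -0.2917  0.032 ]
(494.5, 237) [ 0.504 -0.192  0.014]
top proj [array([313.7, 234.4]), array([315.8, 213.5]), array([318.6, 198. ]), array([269.6, 231.6]), array([354.7, 247.8])] [302.88166796 202.59377992]
```

move_arm:
  targets:
    - [[0.085,0.045,0.0017,0,0],[0.085,0.09,0.0035,0.015,0],[0.085,0.135,0.005,0.035,0],[0.085,0.18,0.007,0.055,0],[0.085,0.225,0.009,0.075,0],[0.085,0.2665,0.0104,0.09,0],[0.085,0.2665,0.0104,0.09,0],[0.085,0.2665,0.0104,0.09,0]]

```text
time_s: 3.4
ee_pos: [0.4736, 0.0699, 0.1776]
tcp_rot: [-2.397, -2.03, 0.003]
contact_force: [0.2, -0.1, -0.7]
grip_width: 0.085
```

```bash
python3 - <<'E'
from h import *
s=read_state();print(s["time_s"],s["ee_pos"],s["tcp_rot"],s["qvel"].round(2))
P=camera_params("wrist");w=snapshot("wrist")
im=w[...,::-1].copy()
for d in masks_of("wrist","lemon")[:3]:
    m=d["mask"].astype(np.uint8);mo=cv2.moments(m,True);c=np.array([mo["m10"],mo["m01"]])/mo["m00"]
    a=.5*np.arctan2(2*mo["mu11"],mo["mu20"]-mo["mu02"])
    p0=ray(P,c,.032);p1=ray(P,c+10*np.array([np.cos(a),np.sin(a)]),.032)-p0
    print(round(d["p"],2),c.round(1),m.sum(),p0.round(4),np.degrees(np.arctan2(p1[1],p1[0]))+90)
    cv2.circle(im,tuple(np.int32(c)),3,(0,0,255),1);cv2.drawContours(im,cv2.findContours(m,0,1)[0],-1,(255,0,255),1)
cv2.circle(im,tuple(np.int32(proj(P,np.append(s["ee_pos"][:2],.032)))),4,(255,0,0),1)
cv2.imwrite("pics/w3.png",cv2.resize(im,(800,600)))
E
```

```text
3.4 [0.47364268 0.06988069 0.17764878] [-2.39670158 -2.03005305  0.00322822] [-0.04 -0.02  0.01  0.01 -0.   -0.  ]
0.92 [258.  177.4] 3025 [0.4767 0.0738 0.032 ] 168.77847496800902
0.86 [ 80.5 122.8] 3655 [0.3181 0.1545 0.032 ] 80.33387629941089
0.68 [449.2   9.7] 1456 [0.6619 0.1929 0.032 ] 82.67337254491522
```

View pics/w3.png

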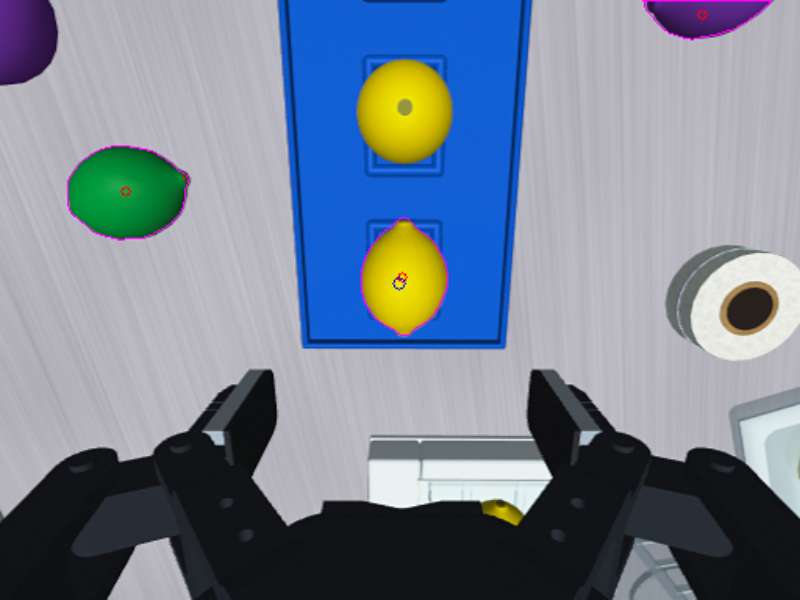

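Wrist view: the lemon is at (403,277) with its outline well masked, and the TCP projection is 4 mm away. I'll correct, descend and grip.

move_arm:
  targets:
    - [[0.085,0.0035,0.0025,0.04,0],[0.085,0.0035,0.0025,0.08,0],[0.085,0.0035,0.0025,0.115,0],[0.085,0.0035,0.0025,0.135,0],[0.085,0.0035,0.0025,0.145,0],[0.07,0.0035,0.0025,0.145,0],[0.05,0.0035,0.0025,0.145,0],[0.04,0.0035,0.0025,0.145,0]]

```text
time_s: 4.3
ee_pos: [0.4763, 0.0714, 0.0352]
tcp_rot: [-2.4, -2.025, 0.001]
contact_force: [-5.6, 0.3, 6.0]
grip_width: 0.0542
```

move_arm:
  targets:
    - [[0.035,0,0,0,0],[0.035,0,0,0,0],[0.035,0,0,0,0]]

```text
time_s: 4.6
ee_pos: [0.4776, 0.0715, 0.0364]
tcp_rot: [2.401, 2.026, 0.003]
contact_force: [-1.0, -0.5, 3.1]
grip_width: 0.0543
```

Grip is 54 mm wide but about 6 mm above the equator, which pushes the arm up. I'll regrip lower; time is plentiful.

move_arm:
  targets:
    - [[0.08,0,0,0,0],[0.08,0,0,0,0],[0.08,0,0,0.006,0],[0.08,0,0,0.008,0],[0.08,0,0,0.008,0],[0.06,0,0,0.008,0],[0.04,0,0,0.008,0],[0.035,0,0,0.008,0]]

```text
time_s: 5.4
ee_pos: [0.4762, 0.0718, 0.0286]
tcp_rot: [-2.399, -2.025, -0.0]
contact_force: [-3.8, 0.6, 5.1]
grip_width: 0.0545
```

move_arm:
  targets:
    - [[0.035,0,0,0,0],[0.035,0,0,0,0],[0.035,0,0,0,0]]

```text
time_s: 5.7
ee_pos: [0.476, 0.0718, 0.0286]
tcp_rot: [-2.399, -2.025, 0.0]
contact_force: [-1.6, 1.0, 1.6]
grip_width: 0.0541
```

move_arm:
  targets:
    - [[0.035,0,0,-0.015,0],[0.035,0,0,-0.045,0],[0.035,0,0,-0.085,0],[0.035,0,0,-0.115,0],[0.035,-0.015,0.0036,-0.125,0],[0.035,-0.05,0.012,-0.125,0],[0.035,-0.09,0.0216,-0.125,0],[0.035,-0.13,0.0312,-0.125,0]]

```text
time_s: 6.5
ee_pos: [0.4854, -0.063, 0.1535]
tcp_rot: [-2.398, -2.027, -0.001]
contact_force: [0.3, 0.2, -1.3]
grip_width: 0.0544
```

move_arm:
  targets:
    - [[0.035,-0.04,0.0095,0,0],[0.035,-0.08,0.019,0,0],[0.035,-0.12,0.0285,0,0],[0.035,-0.15,0.0356,0,0],[0.035,-0.169,0.04,0,0],[0.035,-0.169,0.04,0.01,0],[0.035,-0.169,0.04,0.02,0],[0.035,-0.169,0.04,0.02,0]]

```text
time_s: 7.3
ee_pos: [0.495, -0.2346, 0.1308]
tcp_rot: [-2.394, -2.025, 0.002]
contact_force: [0.1, 0.4, -0.7]
grip_width: 0.0544
```

```bash
python3 - <<'E'
from h import *
s=read_state();print(s["time_s"],s["ee_pos"],s["tcp_rot"],s["qvel"].round(2))
P=camera_params("wrist");w=snapshot("wrist")
im=cv2.resize(w[...,::-1],(800,600));k=800/512
o=np.array([.5042,-.1921]);a=np.radians(-9.45);R=np.array([[np.cos(a),-np.sin(a)],[np.sin(a),np.cos(a)]])
W=lambda x,y,z:np.append(o+R@[x,y],z)
for b,h,z in((.095,.118,.032),(.054,.092,.034)):
    cv2.polylines(im,[np.int32([proj(P,W(sx*b,sy*h,z))*k for sx,sy in((-1,-1),(1,-1),(1,1),(-1,1))])],True,(0,0,255),1)
for p in((-.08,0,.044),(0,.043,.034)):cv2.circle(im,tuple(np.int32(proj(P,W(*p))*k)),4,(255,0,0),1)
cv2.imwrite("pics/w4.png",im)
E
```

```text
7.3 [ 0.49503702 -0.23462575  0.13077005] [-2.39379318e+00 -2.02521571e+00  2.35057560e-03] [ 0.01 -0.02  0.02  0.03 -0.   -0.  ]
```

View pics/w4.png

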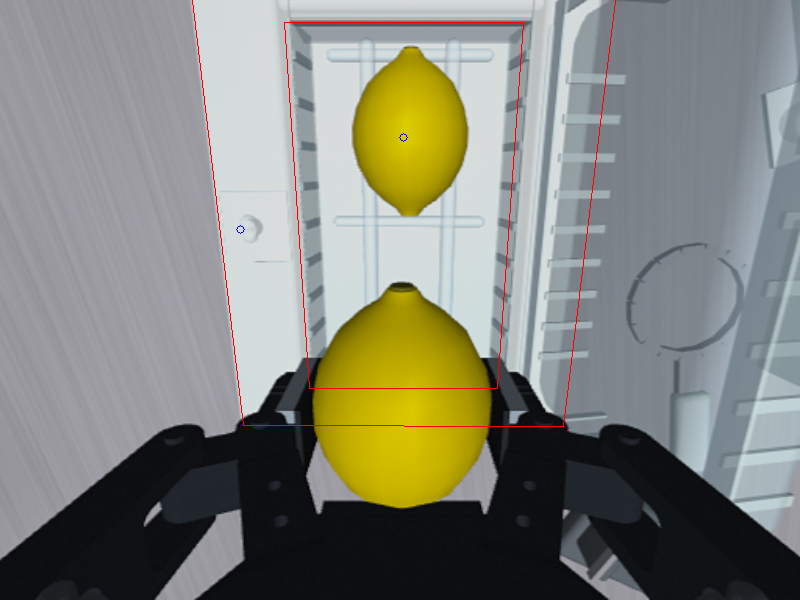

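The lemon hangs straight, centred at (402,395). The stud at (250,229) and the packed lemon at (410,132) put the pack about 3 mm further in +x than my overlay, while the nest's front edge agrees with it. I'll shift by that and lower.

move_arm:
  targets:
    - [[0.035,-0.0008,0.0024,0.02,0],[0.035,-0.0017,0.0048,0.045,0],[0.035,-0.0017,0.0048,0.065,0],[0.035,-0.0017,0.0048,0.08,0],[0.035,-0.0017,0.0048,0.088,0],[0.035,-0.0017,0.0048,0.092,0],[0.035,-0.0017,0.0048,0.094,0],[0.035,-0.0017,0.0048,0.094,0]]

```text
time_s: 8.15
ee_pos: [0.5002, -0.2369, 0.0382]
tcp_rot: [-2.395, -2.028, 0.001]
contact_force: [-0.2, -0.2, -1.7]
grip_width: 0.054
```

move_arm:
  targets:
    - [[0.035,0,0,0.002,0],[0.035,0,0,0.004,0],[0.035,0,0,0.006,0],[0.035,0,0,0.007,0],[0.035,0,0,0.007,0]]

```text
time_s: 8.65
ee_pos: [0.5001, -0.2369, 0.0315]
tcp_rot: [-2.395, -2.028, 0.001]
contact_force: [-1.6, 0.6, 1.6]
grip_width: 0.0541
```

Contact felt (z force −1.7 to +1.6 N), so I'll release slightly and rise.

move_arm:
  targets:
    - [[0.062,0,0,0,0],[0.064,0,0,0,0],[0.064,0,0,0,0],[0.064,0,0,0,0],[0.064,0,0,-0.01,0],[0.064,0,0,-0.03,0],[0.064,0,0,-0.06,0],[0.064,0,0,-0.1,0]]

```text
time_s: 9.45
ee_pos: [0.4991, -0.2366, 0.1316]
tcp_rot: [-2.392, -2.026, 0.003]
contact_force: [0.1, -0.3, 0.1]
grip_width: 0.064
```

move_arm:
  targets:
    - [[0.03,0,0,-0.04,0],[0,0,0,-0.08,0],[0,-0.01,0,-0.11,0],[0,-0.02,0,-0.14,0],[0,-0.03,0,-0.14,0],[0,-0.03,0,-0.14,0]]

```text
time_s: 10.05
ee_pos: [0.4951, -0.2678, 0.2727]
tcp_rot: [-2.396, -2.025, 0.002]
contact_force: [-0.6, 0.5, -0.6]
grip_width: 0.0
```

```bash
python3 - <<'E'
from h import *
s=read_state();print(s["time_s"],s["ee_pos"],s["tcp_rot"],s["qvel"].round(2),s["grip_width"])
P=camera_params("wrist");w=snapshot("wrist")
im=cv2.resize(w[...,::-1],(800,600),interpolation=cv2.INTER_CUBIC);k=800/512
o=np.array([.507,-.1926]);a=np.radians(-9.45);R=np.array([[np.cos(a),-np.sin(a)],[np.sin(a),np.cos(a)]])
W=lambda x,y,z:np.append(o+R@[x,y],z)
for p in((-.08,0,.044),(0,.043,.034),(0,-.043,.034),(-.022,0,.014),(.022,0,.014)):cv2.circle(im,tuple(np.int32(proj(P,W(*p))*k)),4,(255,0,0),1)
for th,c in((1.5,(0,0,255)),(1.625,(0,160,0)),(1.75,(255,0,0))):
    L=lambda r,y,h:W(.064-r*np.cos(th)+h*np.sin(th),y,.0345+r*np.sin(th)+h*np.cos(th))
    cv2.polylines(im,[np.int32([proj(P,L(r,y,0))*k for r,y in((0,-.018),(.16,-.018),(.16,.018),(0,.018))])],True,c,1)
    cv2.circle(im,tuple(np.int32(proj(P,L(.144,0,.0125))*k)),4,c,1)
cv2.imwrite("pics/w5.png",im)
for t in("lemon","snap_cap"):
  for d in masks_of("wrist",t)[:3]:
    mo=cv2.moments(d["mask"].astype(np.uint8),True);c=np.array([mo["m10"],mo["m01"]])/mo["m00"]
    p=ray(P,c,.034);print(t,round(d["p"],2),c*k,p,R.T@(p[:2]-o))
E
```

```text
10.05 [ 0.49511948 -0.26781559  0.2726598 ] [-2.39571817e+00 -2.02531304e+00  2.12804055e-03] [ 0.02  0.02 -0.06 -0.    0.01  0.01] 8.732954735062237e-06
lemon 0.69 [399.27951389 216.21961806] [ 0.49952165 -0.23413867  0.034     ] [-0.00055676 -0.0422028 ]
snap_cap 0.49 [602.65625    159.11132812] [ 0.66804263 -0.21639483  0.034     ] [0.16276396 0.00296917]
```

View pics/w5.png

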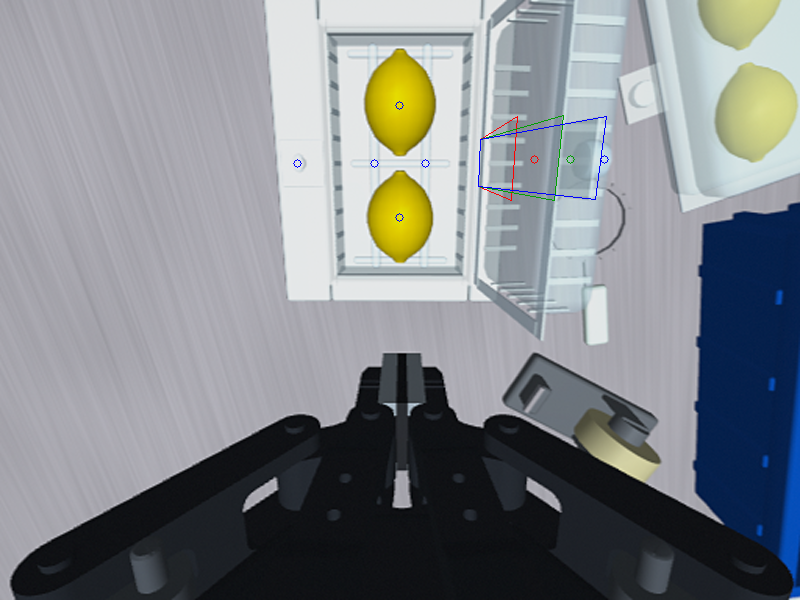

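Both lemons sit on their predicted marks, the new one at (399,216), which is pack (−1, −42) mm. The lid's button, near (590,160), matches an angle of about 1.7. Next I go behind the lid with closed fingers.

move_arm:
  targets:
    - [[0,0.019,0.035,0,0],[0,0.038,0.07,0,0],[0,0.057,0.105,0,0],[0,0.0765,0.1392,0,0],[0,0.0765,0.1392,0.02,0],[0,0.0765,0.1392,0.05,0],[0,0.0765,0.1392,0.08,0],[0,0.0765,0.1392,0.088,0]]

```text
time_s: 11.0
ee_pos: [0.6406, -0.2112, 0.1749]
tcp_rot: [-2.382, -2.019, 0.013]
contact_force: [-0.8, 0.3, -0.6]
grip_width: 0.0
```

```bash
cat >> h.py <<'E'
O=np.array([.507,-.1926]);A=np.radians(-9.45);R=np.array([[np.cos(A),-np.sin(A)],[np.sin(A),np.cos(A)]])
def W(x,y,z):return np.append(O+R@[x,y],z)
def tool(s,X):
    from scipy.spatial.transform import Rotation as Q
    return Q.from_rotvec(s["tcp_rot"]).as_matrix().T@(X-s["ee_pos"])
def lidpt(th):
    c,n=np.cos(th),np.sin(th)
    lo=.006*np.clip((th-1)/.6,0,1)
    return W(.064-.144*c+.0125*n+.0145, 0, .0345+.144*n+.0125*c-lo+.017)
E
python3 - <<'E'
from h import *
s=read_state();print((R.T@(s["ee_pos"][:2]-O)).round(4))
for th in np.arange(1.75,.4,-.09):print(round(th,2),tool(s,lidpt(th)).round(3).tolist(),lidpt(th).round(3))
E
```

```text
[0.1348 0.0035]
1.75 [-0.003, -0.019, -0.01] [ 0.622 -0.212  0.185]
1.66 [-0.003, -0.031, -0.012] [ 0.609 -0.21   0.188]
1.57 [-0.003, -0.044, -0.014] [ 0.597 -0.208  0.19 ]
1.48 [-0.003, -0.057, -0.015] [ 0.584 -0.205  0.191]
1.39 [-0.003, -0.07, -0.015] [ 0.571 -0.203  0.192]
1.3 [-0.003, -0.083, -0.014] [ 0.558 -0.201  0.191]
1.21 [-0.003, -0.096, -0.012] [ 0.546 -0.199  0.189]
1.12 [-0.003, -0.108, -0.008] [ 0.534 -0.197  0.185]
1.03 [-0.003, -0.12, -0.004] [ 0.522 -0.195  0.181]
0.94 [-0.004, -0.131, 0.002] [ 0.511 -0.193  0.175]
0.85 [-0.004, -0.142, 0.01] [ 0.5   -0.191  0.168]
0.76 [-0.004, -0.152, 0.018] [ 0.49 -0.19  0.16]
0.67 [-0.004, -0.161, 0.027] [ 0.481 -0.188  0.151]
0.58 [-0.004, -0.169, 0.037] [ 0.472 -0.187  0.141]
0.49 [-0.004, -0.177, 0.048] [ 0.465 -0.186  0.13 ]
0.4 [-0.004, -0.183, 0.059] [ 0.458 -0.185  0.119]
```

move_arm:
  targets:
    - [[0,-0.003,-0.01,-0.01,0],[0,-0.003,-0.02,-0.01,0],[0,-0.003,-0.031,-0.012,0],[0,-0.003,-0.044,-0.014,0],[0,-0.003,-0.057,-0.015,0],[0,-0.003,-0.07,-0.015,0],[0,-0.003,-0.083,-0.014,0],[0,-0.003,-0.096,-0.012,0]]

```text
time_s: 11.8
ee_pos: [0.5455, -0.1989, 0.1919]
tcp_rot: [-2.385, -2.021, 0.01]
contact_force: [-0.1, 0.0, 0.1]
grip_width: 0.0001
```

```bash
python3 - <<'E'
from h import *
s=read_state();print(s["ee_pos"],s["contact_force"])
b=snapshot("side");P=camera_params("side")
im=b[90:220,200:350,::-1].copy();im=cv2.resize(im,None,fx=4,fy=4,interpolation=cv2.INTER_CUBIC)
cv2.imwrite("pics/s1.png",im)
for th in np.arange(1.21,.4,-.09):print(round(th,2),tool(s,lidpt(th)).round(3).tolist())
E
```

```text
[ 0.54554912 -0.19890312  0.19185237] [-0.11990752  0.02189172  0.05925649]
1.21 [-0.0, 0.0, 0.003]
1.12 [-0.0, -0.012, 0.007]
1.03 [-0.0, -0.024, 0.011]
0.94 [-0.0, -0.035, 0.017]
0.85 [-0.0, -0.046, 0.025]
0.76 [-0.0, -0.056, 0.033]
0.67 [-0.0, -0.065, 0.042]
0.58 [-0.0, -0.073, 0.052]
0.49 [-0.0, -0.081, 0.063]
```

View pics/s1.png

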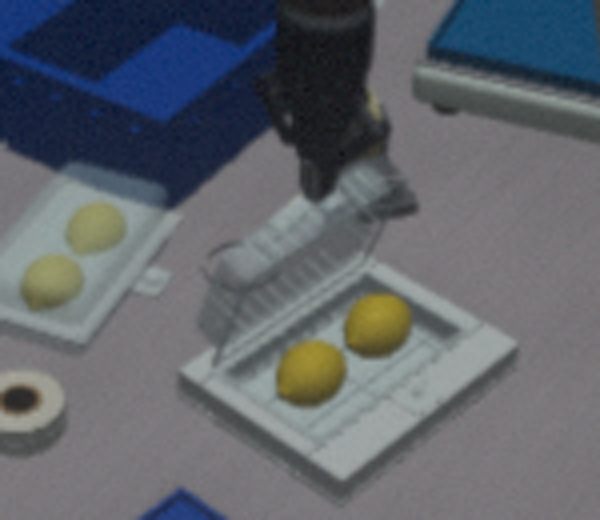

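The lid is coming forward with the finger behind its tab and both lemons in place. Continuing along the arc.

move_arm:
  targets:
    - [[0,0,-0.012,0.006,0],[0,0,-0.024,0.011,0],[0,0,-0.035,0.017,0],[0,0,-0.046,0.025,0],[0,0,-0.056,0.033,0],[0,0,-0.065,0.042,0],[0,0,-0.073,0.052,0],[0,0,-0.081,0.063,0]]

```text
time_s: 12.65
ee_pos: [0.463, -0.1851, 0.132]
tcp_rot: [-2.386, -2.02, 0.01]
contact_force: [-1.0, 0.3, -0.6]
grip_width: 0.0001
```

```bash
python3 - <<'E'
from h import *
s=read_state();print(s["ee_pos"],s["contact_force"])
for th in (.4,.3):print(th,tool(s,lidpt(th)).round(3).tolist())
for z in(.10,.085,.075):print(z,tool(s,W(-.08,0,z)).round(4).tolist())
E
```

```text
[ 0.46298425 -0.18510912  0.13201422] [-0.95657149  0.28941084 -0.60419641]
0.4 [-0.0, -0.004, 0.013]
0.3 [-0.0, -0.01, 0.026]
0.1 [-0.0003, -0.0348, 0.0326]
0.085 [-0.0004, -0.0346, 0.0476]
0.075 [-0.0005, -0.0344, 0.0576]
```

move_arm:
  targets:
    - [[0,0,-0.004,0.012,0],[0,0,-0.01,0.02,0],[0,0,-0.02,0.023,0],[0,0,-0.0348,0.023,0],[0,0,-0.0348,0.023,0],[0,0,-0.0348,0.023,0],[0,0,-0.0348,0.023,0],[0,0,-0.0348,0.023,0]]

```text
time_s: 13.45
ee_pos: [0.4291, -0.1795, 0.1099]
tcp_rot: [-2.387, -2.021, 0.009]
contact_force: [-0.1, -0.7, -0.7]
grip_width: -0.0004
```

```bash
python3 - <<'E'
from h import *
s=read_state();print(s["time_s"],s["ee_pos"],s["contact_force"])
P=camera_params("wrist");w=snapshot("wrist");k=800/512
im=cv2.resize(w[...,::-1],(800,600),interpolation=cv2.INTER_CUBIC)
c=proj(P,W(-.08,0,.058))*k;cv2.circle(im,tuple(np.int32(c)),4,(0,0,255),1)
b=cv2.resize(snapshot("side")[90:220,200:350,::-1],None,fx=4,fy=4,interpolation=cv2.INTER_CUBIC)
cv2.imwrite("pics/w6.png",np.hstack([cv2.resize(im,(480,360)),b[:360,80:400]]))
for d in spot_in("wrist","snap_cap")[:3]:p=ray(P,d["position"],.058);print(d,R.T@(p[:2]-O))
for z in(.08,.075,.07,.066):print(z,tool(s,W(-.08,0,z)).round(4).tolist())
E
```

```text
13.45 [ 0.42914374 -0.17946482  0.10992026] [-0.13927788 -0.74771333 -0.69539786]
{'position': [255.7, 215.3], 'p': 0.82} [-0.07894283  0.00169692]
0.08 [-0.0003, -0.0006, 0.0299]
0.075 [-0.0003, -0.0005, 0.0349]
0.07 [-0.0004, -0.0005, 0.0399]
0.066 [-0.0004, -0.0004, 0.0439]
```

View pics/w6.png

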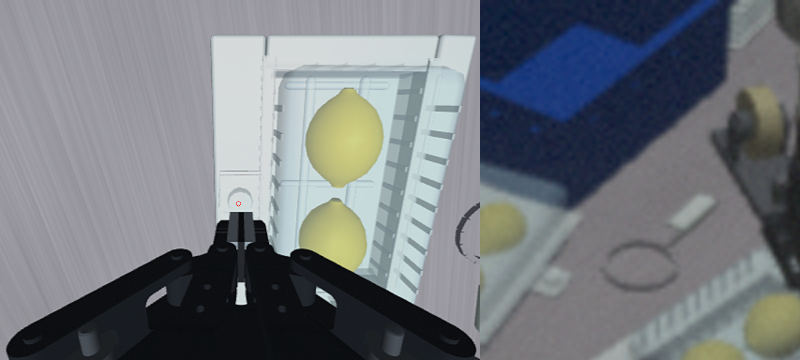

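The lid is down over both lemons. The button is at (240,200) under the fingertips, network fix within 2 mm of the model. Pressing now.

move_arm:
  targets:
    - [[0,0,0,0.012,0],[0,0,0,0.024,0],[0,0,0,0.032,0],[0,0,0,0.036,0],[0,0,0,0.039,0],[0,0,0,0.041,0],[0,0,0,0.043,0],[0,0,0,0.045,0]]

```text
time_s: 14.4
ee_pos: [0.4284, -0.1791, 0.0652]
tcp_rot: [-2.387, -2.021, 0.01]
contact_force: [-4.9, 1.8, 16.4]
grip_width: -0.0002
```

move_arm:
  targets:
    - [[0,0,0,0.002,0],[0,0,0,0.003,0],[0,0,0,0.003,0],[0,0,0,0.003,0],[0,0,0,0.003,0]]

```text
time_s: 14.9
ee_pos: [0.4284, -0.1792, 0.0648]
tcp_rot: [-2.387, -2.022, 0.009]
contact_force: [-7.1, 3.9, 23.5]
grip_width: -0.0
```

```bash
python3 - <<'E'
from h import *
s=read_state();print(s["time_s"],s["ee_pos"],s["contact_force"],s["torque"],R.T@(s["ee_pos"][:2]-O))
w=snapshot("wrist")[...,::-1];b=cv2.resize(snapshot("side")[110:210,220:340,::-1],(400,333),interpolation=cv2.INTER_CUBIC)
cv2.imwrite("pics/w7.png",np.hstack([cv2.resize(w,(444,333)),b]))
print(read_state()["contact_force"])
E
```

```text
14.9 [ 0.42843505 -0.17915702  0.06481608] [-7.14618782  3.89519855 23.54682509] [0.62945879 1.61156525 0.01689121] [-0.07970593  0.00036122]
[-7.31694235  3.12555564 23.12846784]
```

View pics/w7.png

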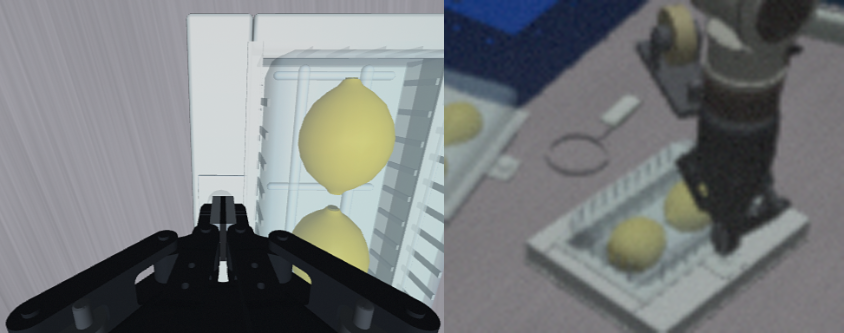

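Tip height is 47.8 mm against 49 mm when snapped. The stop is hard (7 N more for 0.4 mm), pushing back with 23 N at the button's centre, and both lemons lie in place under the flat lid. Handing in.

```bash
python3 -c "
from station import *
print(sign_off()); print(read_state()['contact_force'])"
```

```text
the job is handed in; nothing more can be done
None
the job is handed in; nothing more can be done
```

I packed the lemon beside the other one, shut the lid, pressed the button down to its hard stop, and handed in at about 15 s while still pressing on it. `sign_off()` gives no verdict.

**Lemon:** I gripped it in the tray, regripped once about 7 mm lower because the first hold was too high, and set it down on contact. Before closing the lid, the camera put it at (−1, −42) mm in the pack frame; the target is (0, −43).

**Lid and button:** I folded the lid over by its tab from behind, then pressed the button with closed fingertips.
- **Position:** the fingertips were within 1 mm of the button's centre and 47.8 mm above the table. The button's top should be at 49 mm when snapped, so this agrees within the camera's 2 mm calibration.
- **Force:** the stop was hard, with about 23 N of upward force on the tool and about 8 N sideways.
- **Picture:** the last images show the lid flat and both lemons in their halves.

**Not confirmed or disagreeing:**
- I judged the click from height and stiffness. I did not see the force drop, and did not measure the lid angle directly.
- My first fit of the pack from the top camera was about 10 mm off in x, and a later one about 3 mm off. I corrected both before setting the lemon down.
- I could not read the force after handing in.
- I saw no bystander or citrus move, but did not measure them again at the end.

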